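# Feel along a plaster fill

### The arm

A 7-joint arm with a two-finger parallel gripper is mounted at the origin on the work surface. World frame = base frame: x ahead of the robot, y to its left, z up, the work surface at z = 0. Lengths are in m, angles in rad, forces in N, time in s.
With the tool pointing down it reaches from about 0.425 to 0.925 m from the base axis. Payload 6.8 kg.
Tool frame: the origin (TCP) lies on the mounting face of the last link; the fingertips stand 182 mm ahead of it and the grasp point (between the pads) lies 163 mm ahead of it (manip.tips_ahead is the distance from the TCP to the fingertips, in m); z points along the fingers, y is the line along which they close (so a half turn about z gives the same grasp; the last joint's range is limited). The gripper opens to 88 mm and grips with 3 to 60 N. Pads are 20 mm wide; open, the fingers measure 115 mm over their backs; the gripper's body (75 mm by 178 mm) begins 61 mm behind the grasp point.
Start: joints at [1.047, 0.477, 0.022, 1.555, -0.011, 1.109, -0.083], TCP at [0.273, -0.617, 0.405] pointing down, gripper open.
Joint ranges: [-2.96, 2.96], [-0.34, 2.1], [-1.41, 1.46], [0.24, 2.44], [-1.37, 4.51], [0.17, 1.92], [-2.96, 2.96]. Speed limits (rad/s): [2.39, 2.39, 3.14, 3.14, 3.14, 3.14, 3.14].

### API

Orientations are given as a unit quaternion [x, y, z, w].
In Python, from cell import manip, vision gives the robot as it stands.
- The arm moves only by the tool drive_tool, never from a script. Its arguments are lists of equal length, an entry for each row: "xyz": the shift along the tool's x, y, z in m, a list of three; "rotation": the turn, a rotation vector about the tool's x, y, z in degrees, a list of three; "jaw": the opening, from 0 (shut) to 1 (fully open). A call has 1 to 20 rows; each row shifts and turns the commanded pose from where the row before left it, along the tool's axes as they then stand; what a row does not reach is not made up. A row lasts 1/8 s, in which the tool goes at most 62.5 mm and 10.7 degrees, less where a joint would pass 70% of its speed; a pose out of reach is approached as far as the arm can. A call with a gripper value outside its range is refused whole. The fingers move at their own pace and stop on an object; "squeeze" is the grip in N (left out, the last holds). Time passes only in rows, so rows that do not move let the fingers close. It gives the time, the measured TCP pose, the force, the opening and the grip force at its end, in the units of the state.
- manip.observe(): the state, without advancing time (a new reading comes with each control period).
- vision.get_image(name): name is "scene" or "top" or "wrist"; returns a dict with "color" (480x640x3 uint8, blue, green, red), "camera_matrix" (3x3 intrinsics, pixels), "extrinsics" (4x4, takes a point from world to camera coordinates). Camera axes: x right, y up, looking along -z (the intrinsics and any distortion apply to the point x, -y, -z); pixel columns grow to the right and rows downward; lengths in m; the calibration is good to about 2 mm. A picture is of the moment at which its call begins. There is no depth.
- manip.sign_off(): hands the job in; it is judged then, once.
The state is a dict: "t": time; "joints": joint angles; "qvel": joint speeds; "joint_torque": joint torques, N m; "tcp_pos": TCP position; "tool_rot": TCP orientation; "contact_force": force on the tool from outside, world axes, zero at the start; "wrist_torque": the same for the moment, N m; "width": finger opening in m; "grip_force": force on a finger pad.
Only numpy, scipy, OpenCV 4.12 (cv2) and the standard library are available. Lean on these libraries where they do the work, as an engineer would, in place of code of your own. Each camera call takes 0.05 s, during which the arm holds its last target. There are 200 camera calls.

### The job

Check the white plaster fill in the terracotta plaque by feel: with the fingers shut, run the fingertips lightly along the top of the fill, following its bends, from the end by the drilled hole to the end at the broken edge, then lift them clear. Press gently enough not to shove the plaque or push it hard into its foam, do not pick anything up, and leave everything else lying around it where it is.

Things in the scene. Friction and masses are not known exactly. Their poses are not given: they have to be found in the camera images.
- relief: Loose terracotta plaque, 240 x 190 x 26 mm, 2.2 kg, carved face up. Origin: centre of its underside, 47 mm above the table; z up; x along its length, from the end with the one drilled hole (18 mm wide, at x -106, y -32 mm) to the jagged broken end (x about +110 mm). Its plain face is 26 mm above the origin; side mouldings, a rosette and a scroll rise up to 10 mm more, all 15 mm or more from the fill.
- workboard: Fixed plywood board, 300 x 320 x 12 mm, with a grey foam bed 270 x 210 x 35 mm on which the plaque lies; origin: on the table, under the middle of the foam. The foam is springy: after the first 0.7 N the whole plaque sinks level by 1 mm for every 1.5 N of push (12 mm at most) and comes back when let go.
- fill: The white plaster fill in the plaque's mended break: a zigzag ridge 10 mm wide of three straight runs (65, 65 and 70 mm) standing 3 mm proud of the plain clay face, rigidly part of the plaque. Same origin and axes as the plaque; its flat top is 29 mm above that origin (76 mm above the table).
- mark0 (a point): Point on the centre line of the fill's top: the end of the fill by the drilled hole, where to start.
- mark1 (a point): Point on the centre line of the fill's top: half-way along the first straight run.
- mark2 (a point): Point on the centre line of the fill's top: the first bend.
- mark3 (a point): Point on the centre line of the fill's top: half-way along the second run.
- mark4 (a point): Point on the centre line of the fill's top: the second bend.
- mark5 (a point): Point on the centre line of the fill's top: half-way along the third run.
- mark6 (a point): Point on the centre line of the fill's top: the end of the fill at the broken edge, where to finish.
- chip: Loose clay chip about 40 x 26 x 13 mm lying on the plaque's plain face near its hole end, more than 20 mm clear of the fill. Origin: centre of its underside.
- vial: Small brown jar, 36 mm wide, 50 mm tall, on the plywood board beside the foam. Origin: centre of its underside.
- shard: Loose clay shard about 70 x 40 x 18 mm on the plywood board beside the foam. Origin: centre of its underside.
- modelling_tool: Wooden modelling tool, 124 mm long, 8 mm high, lying on the plywood board beside the foam. Origin: under its middle.
- bowl: Rubber mixing bowl, 110 mm wide, 55 mm tall, on the table. Origin: centre of its underside.
- solvent: Brown bottle, 66 mm wide, 130 mm tall, on the table. Origin: centre of its underside.
- beaker: Open glass beaker, 68 mm wide, 85 mm tall, on the table. Origin: centre of its underside.
- brush: Brush, 190 mm long, lying on the table. Origin: under it, near its middle.

How it is judged:
On the way, in this order (a step that is already met when the one before it is completed fails the run):
1. the fingertips touch the fill at the hole end (horizontal distance between the grasp point and mark0 below 0.012 m and contact force between the fingers and fill above 0.3 N), for 0.06 s.
2. the fingertips touch the fill at the middle of the first run (horizontal distance between the grasp point and mark1 below 0.012 m and contact force between the fingers and fill above 0.3 N), for 0.06 s.
3. the fingertips touch the fill at the first bend (horizontal distance between the grasp point and mark2 below 0.012 m and contact force between the fingers and fill above 0.3 N), for 0.06 s.
4. the fingertips touch the fill at the middle of the second run (horizontal distance between the grasp point and mark3 below 0.012 m and contact force between the fingers and fill above 0.3 N), for 0.06 s.
5. the fingertips touch the fill at the second bend (horizontal distance between the grasp point and mark4 below 0.012 m and contact force between the fingers and fill above 0.3 N), for 0.06 s.
6. the fingertips touch the fill at the middle of the last run (horizontal distance between the grasp point and mark5 below 0.012 m and contact force between the fingers and fill above 0.3 N), for 0.06 s.
7. the fingertips touch the fill at the broken-edge end (horizontal distance between the grasp point and mark6 below 0.012 m and contact force between the fingers and fill above 0.3 N), for 0.06 s.
At the end, for the whole second after the job is handed in: The fill has been touched in order at both ends, both bends and the middle of each run (within 12 mm); the fingers are clear of it (grasp point over 40 mm from its last end), the plaque lies at rest within 6 mm of where it was, and the eight other things are within 15 mm of where they were (distance of relief from where it was at the start of the episode below 0.006 m and linear speed of relief below 0.01 m/s and distance between the grasp point and mark6 above 0.04 m and distance of each of chip, vial, shard, modelling_tool, bowl, solvent, beaker, brush from where it was at the start of the episode below 0.015 m).
It fails at once if the fingers press on the plaque with more than 15 N (contact force between the fingers and relief above 15 N).
It fails at once if the plaque is shoved more than 20 mm (distance of relief from where it was at the start of the episode above 0.02 m).
It fails at once if the plaque is lifted more than 6 mm (height (world z) of relief above 0.053 m).
It fails at once if one of the other things is moved or lifted more than 20 mm (distance of any of chip, vial, shard, modelling_tool, bowl, solvent, beaker, brush from where it was at the start of the episode above 0.02 m).
It also fails if it takes over 51 s, if anything falls off the work surface, if the arm or the gripper's body presses on something with over 40 N, if the wrist force passes 120 N, or if a joint passes its speed limit or range.

## Working session

There is one attempt and no reset: what is moved stays moved. The work goes in short steps, Python scripts to look and compute and a tool call to move; the robot and the scene stay as the last step left them, time stands still between calls to the robot, and variables do not carry over. Pictures are saved under pics/ and viewed, at most 10 in all, crops included, and the job is handed in when it is done.

Besides the shell and the picture viewer there is one more tool, called as a command line: name --argument value ..., lists and objects as JSON in quotes. drive_tool: Moves the arm, as the interface text tells. Its arguments: {"type":"object","properties":{"xyz":{"type":"array","items":{"type":"array","items":{"type":"number"}}},"rotation":{"type":"array","items":{"type":"array","items":{"type":"number"}}},"jaw":{"type":"array","items":{"type":"number"}},"squeeze":{"type":"number"}},"required":["xyz","rotation","jaw"]}

```bash
mkdir -p pics; python3 - <<'E'
from cell import manip, vision
import cv2, numpy as np, pickle
d={}
for n in ("top","scene"):
    im=vision.get_image(n); d[n]=im; cv2.imwrite(f"pics/{n}0.png",im["color"])
    print(n,im["camera_matrix"].tolist(),np.round(im["extrinsics"],3).tolist(),[k for k in im])
pickle.dump(d,open("d0.pkl","wb"))
print(manip.observe(), manip.tips_ahead)
E
```

```text
top [[457.47733954684065, 0.0, 318.7609047884675], [0.0, 457.47733954684065, 240.84480724775216], [0.0, 0.0, 1.0]] [[0.02, -1.0, 0.014, -0.079], [0.997, 0.021, 0.069, -0.55], [-0.069, 0.013, 0.998, -1.068], [0.0, 0.0, 0.0, 1.0]] ['color', 'camera_matrix', 'extrinsics']
scene [[433.0276909911466, 0.0, 318.51135840722804], [0.0, 433.0276909911466, 240.01663856633186], [0.0, 0.0, 1.0]] [[0.822, 0.569, -0.004, -0.436], [-0.467, 0.678, 0.568, 0.261], [0.326, -0.465, 0.823, -1.221], [0.0, 0.0, 0.0, 1.0]] ['color', 'camera_matrix', 'extrinsics']
{'t': 0.1, 'joints': array([ 1.0468632 ,  0.47773821,  0.02236163,  1.55630667, -0.01148573,
        1.10929505, -0.08310816]), 'qvel': array([-0.00034817, -0.00095158, -0.00030247, -0.00365609,  0.00017225,
        0.00209021,  0.00102315]), 'joint_torque': array([ 3.14400517e-03, -5.84099901e+01,  1.53936625e+00, -2.73319262e+01,
       -5.42146806e-02,  1.31113676e-02, -1.06297094e-05]), 'tcp_pos': array([ 0.27257433, -0.61726671,  0.40378453]), 'tool_rot': array([ 9.78462593e-01,  2.06422623e-01, -2.34525918e-04, -7.74684597e-04]), 'contact_force': array([-0.95043513, -0.34425999, -0.01315238]), 'wrist_torque': array([ 0.00403499,  0.00127897, -0.00128025]), 'grip_force': 0.0, 'width': 0.08769100111882329} 0.182
```

View pics/top0.png

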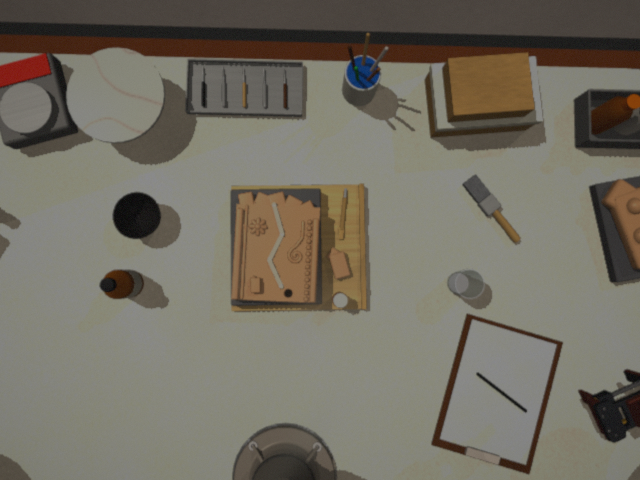

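View pics/scene0.png

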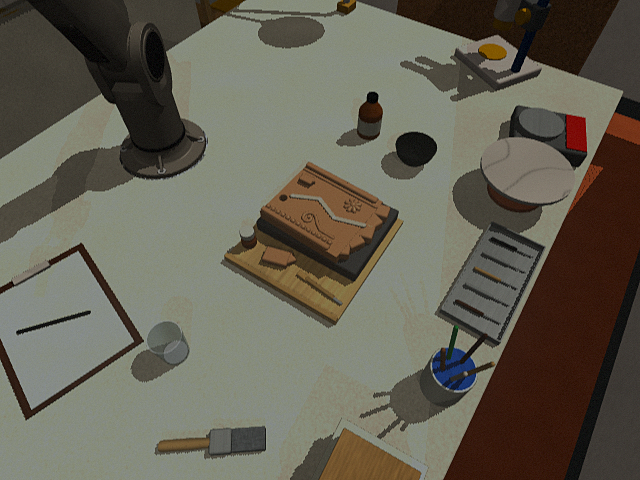

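The top view shows the plaque around (277,247) with its hole at (288,292). The white zigzag runs from about (281,286) through (270,258) and (284,235) to (275,205), and the chip is at (257,285). The scene view shows the same layout with the vial, shard and tool on the other side of the foam. Next I'll measure the fill in both views.

```bash
cat > h.py <<'E'
import cv2, numpy as np
def ray(im,uv,z):
    K=im["camera_matrix"];E=im["extrinsics"];R=E[:3,:3];c=-R.T@E[:3,3]
    uv=np.atleast_2d(np.asarray(uv,float))
    p=np.c_[uv,np.ones(len(uv))]@np.linalg.inv(K).T
    d=(p*[1,-1,-1])@R
    return c+d*((z-c[2])/d[:,2])[:,None]
def proj(im,P):
    E=im["extrinsics"];q=(np.atleast_2d(P)@E[:3,:3].T+E[:3,3])*[1,-1,-1]
    q=q@im["camera_matrix"].T; return q[:,:2]/q[:,2:]
def fillmask(im,box,s=70,v=90):
    h=cv2.cvtColor(im["color"],cv2.COLOR_BGR2HSV)
    m=((h[...,1]<s)&(h[...,2]>v)).astype(np.uint8)
    k=np.zeros_like(m);x0,y0,x1,y1=box;k[y0:y1,x0:x1]=1
    n,l,st,c=cv2.connectedComponentsWithStats(m*k)
    i=1+np.argmax(st[1:,4]); return l==i,st[i]
E
python3 - <<'E'
import pickle,cv2,numpy as np
from h import *
d=pickle.load(open("d0.pkl","rb"))
for n,box in (("top",(245,195,312,300)),("scene",(280,185,372,240))):
    m,st=fillmask(d[n],box);print(n,st)
    ys,xs=np.nonzero(m);P=ray(d[n],np.c_[xs,ys],.076)[:,:2]
    # centreline per slab along world x
    for a in np.arange(P[:,0].min(),P[:,0].max(),.012):
        q=P[(P[:,0]>=a)&(P[:,0]<a+.012)]
        if len(q): print(np.round(q.mean(0),4),len(q))
    print(P.min(0),P.max(0))
    x0,y0,x1,y1=box
    c=cv2.resize(d[n]["color"][y0-10:y1+10,x0-20:x1+20],None,fx=5,fy=5,interpolation=cv2.INTER_NEAREST)
    mm=cv2.resize((m*255).astype(np.uint8)[y0-10:y1+10,x0-20:x1+20],(c.shape[1],c.shape[0]),interpolation=cv2.INTER_NEAREST)
    cs,_=cv2.findContours(mm,0,1);cv2.drawContours(c,cs,-1,(0,255,0),1)
    cv2.imwrite(f"pics/{n}c.png",c[:600,:800]);print(c.shape)
E
```

```text
top [267 203  18  86 386]
[0.4466 0.017 ] 22
[0.4578 0.0223] 23
[0.4703 0.0278] 27
[0.4821 0.0338] 24
[0.4943 0.0394] 27
[0.5068 0.0417] 24
[0.5182 0.0364] 23
[0.5296 0.0313] 26
[0.5423 0.0253] 27
[0.5543 0.0199] 23
[0.5659 0.0175] 23
[0.5783 0.0214] 26
[0.5904 0.025 ] 22
[0.6017 0.0287] 21
[0.6142 0.0324] 26
[0.6265 0.0355] 22
[0.44015405 0.01149133] [0.63133031 0.04810695]
(625, 535, 3)
scene [290 194  76  33 281]
[0.4472 0.015 ] 16
[0.4601 0.0206] 17
[0.4715 0.026 ] 15
[0.4828 0.0316] 17
[0.4961 0.0382] 18
[0.5077 0.0403] 17
[0.5196 0.0346] 19
[0.5316 0.0294] 19
[0.5439 0.0235] 19
[0.5559 0.0181] 20
[0.5672 0.0157] 16
[0.579 0.019] 18
[0.5917 0.023 ] 19
[0.6038 0.0265] 16
[0.6151 0.03  ] 17
[0.6269 0.0341] 18
[0.44146912 0.01019278] [0.63254427 0.04630101]
(375, 660, 3)
```

View pics/topc.png

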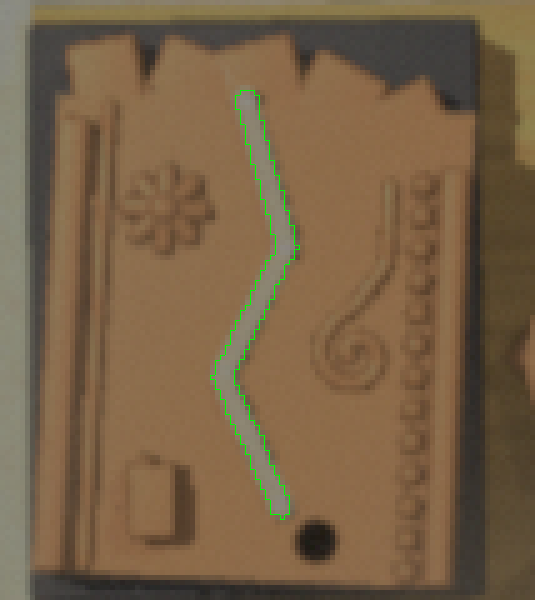

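The two views agree within 2 mm. Averaged marks (x,y): m0 (.4445,.0149), m2 (.5033,.0427), m4 (.5625,.0157), m6 (.6296,.0358). I'll square the tool, shut the fingers and fly over m0 at height.

drive_tool --xyz '[[0,0,0],[0,0,0],[0,0,0],[0.011,-0.04,0],[0.011,-0.04,0],[0.011,-0.04,0],[0.011,-0.04,0],[0.011,-0.04,0],[0.011,-0.04,0],[0.011,-0.04,0],[0.011,-0.04,0],[0.011,-0.04,0],[0.011,-0.04,0],[0.011,-0.04,0],[0.011,-0.04,0],[0.011,-0.04,0],[0.011,-0.04,0],[0.01,-0.04,0],[0.01,-0.03,0],[0,0,0]]' --rotation '[[0,0,8],[0,0,8],[0,0,7.8],[0,0,0],[0,0,0],[0,0,0],[0,0,0],[0,0,0],[0,0,0],[0,0,0],[0,0,0],[0,0,0],[0,0,0],[0,0,0],[0,0,0],[0,0,0],[0,0,0],[0,0,0],[0,0,0],[0,0,0]]' --jaw '[0,0,0,0,0,0,0,0,0,0,0,0,0,0,0,0,0,0,0,0]' --squeeze 5

```text
t: 2.6
tcp_pos: [0.4467, 0.0147, 0.4045]
tool_rot: [1.0, 0.002, -0.0, -0.0]
contact_force: [0.5, -0.2, 0.1]
width: 0.0007
grip_force: 0.0
```

drive_tool --xyz '[[-0.001,0,0.03],[-0.001,0,0.03],[0,0,0.03],[0,0,0.02],[0,0,0.01],[0,0,0],[0,0,0]]' --rotation '[[0,0,0],[0,0,0],[0,0,0],[0,0,0],[0,0,0],[0,0,0],[0,0,0]]' --jaw '[0,0,0,0,0,0,0]'

```text
t: 3.48
tcp_pos: [0.4447, 0.0124, 0.2854]
tool_rot: [1.0, 0.0, 0.001, 0.0]
contact_force: [-0.2, -0.7, 0.5]
width: 0.0004
grip_force: 0.0
```

```bash
python3 - <<'E'
from cell import manip, vision
import cv2,numpy as np
from h import *
im=vision.get_image("wrist");o=manip.observe();print(o["tcp_pos"],o["tool_rot"],o["contact_force"])
M=np.array([[.4445,.0149,.076],[.5033,.0427,.076],[.5625,.0157,.076],[.6296,.0358,.076]])
uv=proj(im,M);print(uv.round())
c=im["color"].copy()
for u in uv: cv2.circle(c,tuple(int(x) for x in u),4,(0,0,255),1)
cv2.imwrite("pics/w1.png",c)
E
```

```text
[0.44474554 0.01242881 0.28542487] [9.99999718e-01 4.07589453e-05 7.48728549e-04 3.30665066e-05] [-0.69269932  1.51675602  0.4835393 ]
[[ 317.  270.]
 [ 262.  165.]
 [ 314.   38.]
 [ 264. -140.]]
```

View pics/w1.png

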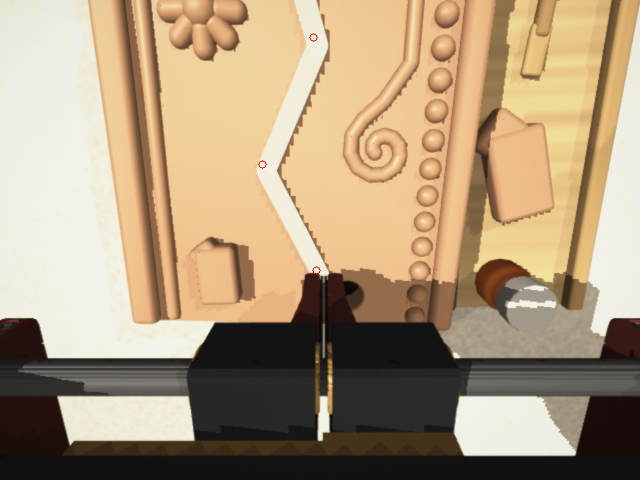

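The wrist view shows the fill's hole end at about (322,272), right in front of the shut fingertips (slit at column 323). The bends are at about (268,168) and (320,42). That puts my marks about 2 mm too far in +y, so I'll use m0 (.444,.013), m2 (.502,.041), m4 (.562,.014) and m6 (.629,.034). Next I'll descend and settle close to the surface.

drive_tool --xyz '[[0,0,0.01],[0,0,0.008],[0,0,0.004],[0,0,0],[0,0,0],[0,0,0]]' --rotation '[[0,0,0],[0,0,0],[0,0,0],[0,0,0],[0,0,0],[0,0,0]]' --jaw '[0,0,0,0,0,0]'

```text
t: 4.28
tcp_pos: [0.4445, 0.0126, 0.2628]
tool_rot: [1.0, 0.0, 0.0, -0.0]
contact_force: [-0.2, 0.7, -0.0]
width: 0.0004
grip_force: 0.0
```

drive_tool --xyz '[[0,0,0.002],[0,0,0.001],[0,0,0.001],[0,0,0.001],[0,0,0],[0,0,0]]' --rotation '[[0,0,0],[0,0,0],[0,0,0],[0,0,0],[0,0,0],[0,0,0]]' --jaw '[0,0,0,0,0,0]'

```text
t: 5.03
tcp_pos: [0.4444, 0.0126, 0.2577]
tool_rot: [1.0, 0.0, 0.0, 0.0]
contact_force: [-0.6, -0.0, 1.0]
width: 0.0006
grip_force: 0.9
```

drive_tool --xyz '[[0,0,0.001],[0,0,0.001],[0,0,0],[0,0,0],[0,0,0]]' --rotation '[[0,0,0],[0,0,0],[0,0,0],[0,0,0],[0,0,0]]' --jaw '[0,0,0,0,0]'

```text
t: 5.65
tcp_pos: [0.4444, 0.0126, 0.2557]
tool_rot: [1.0, 0.0, 0.0, 0.0]
contact_force: [-1.1, -0.6, 4.2]
width: 0.0003
grip_force: 2.3
```

drive_tool --xyz '[[0.0036,-0.0018,0],[0.0036,-0.0018,0],[0.0036,-0.0018,0],[0.0036,-0.0018,0],[0.0036,-0.0018,0],[0.0036,-0.0018,0],[0.0036,-0.0018,0],[0.0036,-0.0018,0],[0,0,0],[0,0,0]]' --rotation '[[0,0,0],[0,0,0],[0,0,0],[0,0,0],[0,0,0],[0,0,0],[0,0,0],[0,0,0],[0,0,0],[0,0,0]]' --jaw '[0,0,0,0,0,0,0,0,0,0]'

```text
t: 6.9
tcp_pos: [0.4733, 0.0269, 0.2556]
tool_rot: [1.0, 0.0, -0.0, 0.0]
contact_force: [-2.3, -1.1, 5.6]
width: 0.0003
grip_force: 2.4
```

drive_tool --xyz '[[0.0036,-0.0018,-0.0003],[0.0036,-0.0018,0],[0.0036,-0.0018,0],[0.0036,-0.0018,0],[0.0036,-0.0018,0],[0.0036,-0.0018,0],[0.0036,-0.0018,0],[0.0036,-0.0018,0],[0,0,0],[0,0,0]]' --rotation '[[0,0,0],[0,0,0],[0,0,0],[0,0,0],[0,0,0],[0,0,0],[0,0,0],[0,0,0],[0,0,0],[0,0,0]]' --jaw '[0,0,0,0,0,0,0,0,0,0]'

```text
t: 8.15
tcp_pos: [0.5025, 0.0417, 0.2562]
tool_rot: [1.0, 0.0, 0.001, -0.0]
contact_force: [-1.6, 0.6, 2.9]
width: 0.0005
grip_force: 2.0
```

```bash
python3 - <<'E'
from cell import manip, vision
import cv2,numpy as np
from h import *
im=vision.get_image("wrist");o=manip.observe();print(o["tcp_pos"],o["contact_force"])
M=np.array([[.444,.013,.074],[.502,.041,.074],[.562,.014,.074],[.629,.034,.074]])
uv=proj(im,M);print(uv.round())
c=im["color"].copy()
for u in uv: cv2.circle(c,tuple(int(x) for x in u),4,(0,0,255),1)
cv2.imwrite("pics/w2.png",c)
E
```

```text
[0.50247494 0.04168823 0.25625363] [ 0.56312407 -0.70553814  4.43181584]
[[374. 390.]
 [322. 292.]
 [383. 168.]
 [340.  -4.]]
```

View pics/w2.png

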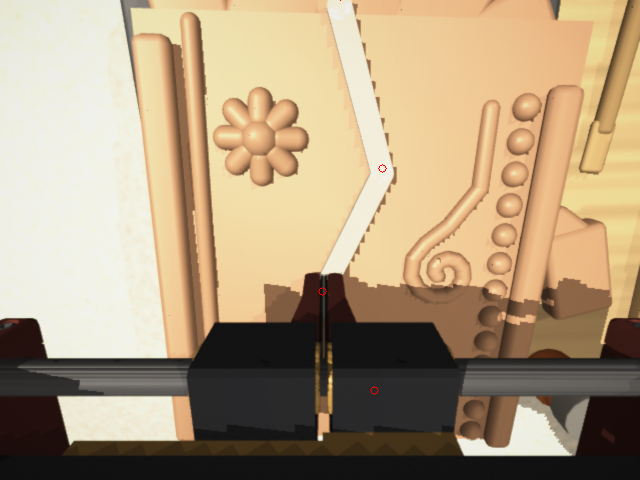

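The wrist view shows the fingertips on the first bend. The second bend is at about (382,172) and the far end at about (341,3), both on my predicted marks, so the plaque has not shifted. On along the second run.

drive_tool --xyz '[[0.0037,0.0017,0],[0.0037,0.0017,0],[0.0037,0.0017,0],[0.0037,0.0017,0],[0.0037,0.0017,0],[0.0037,0.0017,0],[0.0037,0.0017,0],[0.0037,0.0017,0],[0,0,0],[0,0,0]]' --rotation '[[0,0,0],[0,0,0],[0,0,0],[0,0,0],[0,0,0],[0,0,0],[0,0,0],[0,0,0],[0,0,0],[0,0,0]]' --jaw '[0,0,0,0,0,0,0,0,0,0]'

```text
t: 9.45
tcp_pos: [0.5321, 0.0275, 0.2562]
tool_rot: [1.0, 0.0, 0.001, 0.0]
contact_force: [-0.1, -0.8, 3.9]
width: 0.0004
grip_force: 2.0
```

drive_tool --xyz '[[0.0037,0.0017,0],[0.0037,0.0017,0],[0.0037,0.0017,0],[0.0037,0.0017,0],[0.0037,0.0017,0],[0.0037,0.0017,0],[0.0037,0.0017,0],[0.0035,0.0017,0],[0,0,0],[0,0,0]]' --rotation '[[0,0,0],[0,0,0],[0,0,0],[0,0,0],[0,0,0],[0,0,0],[0,0,0],[0,0,0],[0,0,0],[0,0,0]]' --jaw '[0,0,0,0,0,0,0,0,0,0]'

```text
t: 10.7
tcp_pos: [0.5615, 0.0139, 0.2562]
tool_rot: [1.0, 0.0, 0.001, 0.0]
contact_force: [-0.2, -0.4, 3.8]
width: 0.0003
grip_force: 2.0
```

drive_tool --xyz '[[0.0037,-0.0011,0],[0.0037,-0.0011,0],[0.0037,-0.0011,0],[0.0037,-0.0011,0],[0.0037,-0.0011,0],[0.0037,-0.0011,0],[0.0037,-0.0011,0],[0.0037,-0.0011,0],[0.0037,-0.0011,0],[0,0,0],[0,0,0]]' --rotation '[[0,0,0],[0,0,0],[0,0,0],[0,0,0],[0,0,0],[0,0,0],[0,0,0],[0,0,0],[0,0,0],[0,0,0],[0,0,0]]' --jaw '[0,0,0,0,0,0,0,0,0,0,0]'

```text
t: 12.08
tcp_pos: [0.5948, 0.0243, 0.2562]
tool_rot: [1.0, 0.0, 0.001, -0.0]
contact_force: [-0.3, -0.1, 4.1]
width: 0.0008
grip_force: 2.0
```

drive_tool --xyz '[[0.0037,-0.0011,0],[0.0037,-0.0011,0],[0.0037,-0.0011,0],[0.0037,-0.0011,0],[0.0037,-0.0011,0],[0.0037,-0.0011,0],[0.0037,-0.0011,0],[0.0035,-0.0011,0],[0.003,-0.001,0],[0,0,0],[0,0,0]]' --rotation '[[0,0,0],[0,0,0],[0,0,0],[0,0,0],[0,0,0],[0,0,0],[0,0,0],[0,0,0],[0,0,0],[0,0,0],[0,0,0]]' --jaw '[0,0,0,0,0,0,0,0,0,0,0]'

```text
t: 13.45
tcp_pos: [0.6271, 0.0341, 0.2562]
tool_rot: [1.0, 0.0, 0.001, -0.0]
contact_force: [-1.2, -0.4, 4.3]
width: 0.0007
grip_force: 2.0
```

drive_tool --xyz '[[0,0,-0.003],[0,0,-0.01],[0,0,-0.03],[0,0,-0.04],[0,0,-0.04],[0,0,-0.02],[0,0,0],[0,0,0],[0,0,0],[0,0,0]]' --rotation '[[0,0,0],[0,0,0],[0,0,0],[0,0,0],[0,0,0],[0,0,0],[0,0,0],[0,0,0],[0,0,0],[0,0,0]]' --jaw '[0,0,0,0,0,0,0,0,0,0]'

```text
t: 14.7
tcp_pos: [0.6266, 0.0339, 0.398]
tool_rot: [1.0, 0.0, -0.001, 0.0]
contact_force: [0.1, 0.2, -0.7]
width: 0.0004
grip_force: 0.0
```

```bash
python3 - <<'E'
from cell import manip, vision
import cv2,numpy as np,pickle
from h import *
d=pickle.load(open("d0.pkl","rb"));im=vision.get_image("scene");o=manip.observe();print(o["t"],o["tcp_pos"],o["contact_force"])
a,b=d["scene"]["color"],im["color"]
cv2.imwrite("pics/cmp.png",np.hstack([x[150:350,210:410] for x in (a,b)]).repeat(2,0).repeat(2,1))
print(fillmask(d["scene"],(280,185,372,240))[1],fillmask(im,(280,185,372,240))[1])
E
```

```text
14.75 [0.62661534 0.03393967 0.39816275] [ 0.18679999 -0.13102136 -0.06268732]
[290 194  76  33 281] [290 194  76  33 285]
```

View pics/cmp.png

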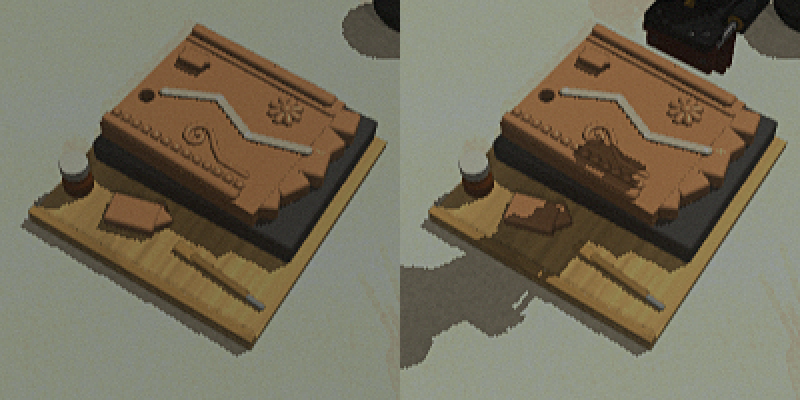

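The before/after pair (left and right halves) shows the plaque, chip, vial, shard and tool unmoved. The fill's box is identical in both, and the fingers are well clear.

```bash
python3 -c "
from cell import manip
print(manip.sign_off())"
```

```text
the job is handed in; nothing more can be done
None
```

I ran the shut fingertips along the whole fill from the hole end to the broken edge at about 3–6 N, lifted them clear with the plaque and the pieces around it showing no movement in the camera check, and handed the job in at about 15 s; the sign-off gave no verdict.

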